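# Sort dust caps, then snap the blue coupler onto a tilted nipple and hold it

## Task

First put each loose dust cap into the tray of its own colour, the red cap in the red tray and the blue cap in the blue tray. Then take the blue-marked socket out of the wooden stand and press it, open end first, squarely onto the tilted brass nipple until it snaps past the balls, and go on until the blue spring collar is pushed fully home. Finish while still gripping the socket and holding it fully down against the spring; leave the red-marked socket and the other loose parts where they are.

Things in the scene. Friction and masses are not known exactly. Their poses are not given: they have to be found in the camera images.
- cap_red: red plastic dust cap standing on the bench, round, 24 tall; flange 34 across and 4 high at the foot, above it tapering from 30 to 28 across. Origin: centre of the underside, z up. 20 g
- cap_blue: blue plastic dust cap, same shape and size as the red one. Origin: centre of the underside, z up
- tray_red: red open square tray fixed to the bench, 90 x 90 outside, 28 high, walls 4, floor 4 thick. Origin: centre of the underside, sides along its x and y
- tray_blue: blue open square tray, same size as the red one, fixed to the bench. Origin: centre of the underside
- stand: wooden stand fixed to the bench, 96 (x) x 190 (y) x 34 high, with three square pockets 41 wide and 22 deep in a row along its y, centres at y = -60, 0 and +60; the two sockets stand upright in the two outer pockets, the middle one is empty. Origin: centre of the underside
- socket_blue: nickel-plated female socket with blue band and blue top disc, 0.25 kg, upright in the stand, open end down, foot 12 above the bench. Origin: centre of the open lower face, z up its axis. 76 tall: sleeve 38 across to z 40, neck 36 across to 46, hexagon to 72, disc 26 across on top. Mouth a cone, 27 across at the face, narrowing to a lip 20 across at z 5; behind it a chamber 27 across up to z 39
- hex_blue (a point): centre of the blue-marked socket's steel hexagon, the place to grip, 59 above its lower face on its axis; 26 tall, 32 across flats, one pair of flats looking along the socket's own +x and -x
- socket_red: a socket of the same outer shape and size with a red band and red top disc, in the other outer pocket of the stand; stays there. Origin: centre of the open lower face
- block: grey test block fixed to the bench: foot plate 100 x 90 x 10 high and a tilted round post 48 across that carries the nipple, which leans towards the block's own -x. Origin: centre of the underside
- nipple: brass nipple on the block. Origin: on its axis at its foot, 56 above the bench (block frame x +12, y 0). z runs out along its axis, 0.42 rad from vertical, leaning to the block's -x; its y is the block's y. Shank 16 across to z 33, then a cone to 8 across at the tip, z 40
- nipple_balls (a point): point on the nipple's axis, 23.7 from its foot, level with four spring-loaded steel balls, 8 across, standing out all round to a circle 25 across. The socket's mouth must be pushed past them (about 5 to 10 N, balls and collar spring together); they then snap out in its chamber
- nipple_tip (a point): the tip of the nipple, on its axis, 40 from its foot
- collar (a joint): travel (m) of the blue ring collar, 34 across, round the nipple: 0 free (its top at nipple z 20), 0.012 fully home on its stop (top, and so the socket's lower face, at z 8). Its spring pushes back with 4 N at 0, 12 N at 0.012. The balls snap out at about 0.002 to 0.005; let go after that, the socket rises back to about 0.005, so it must be held down
- sleeve: black nylon sleeve, a tube 34 across and 40 high, standing on the bench; leave alone. Origin: centre of the underside
- plug: rounded brass plug, 32 across at the foot and 33 high, standing on the bench; leave alone. Origin: centre of the underside
- bushing: heavy dark steel bushing ring, 60 across, 22 high, lying flat on the bench; leave alone. Origin: centre of the underside
Things that resemble listed ones, but are neither listed nor needed, are in the scene too. Of the things like the tray_blue, leave any that is pink or turquoise; of the rest the smaller one is meant.

How it is judged:
On the way, in this order (a step that is already met when the one before it is completed fails the run):
1. each dust cap lies in the tray of its own colour, released (x of cap_red in the frame of tray_red between -0.0425 and 0.0425 m and y of cap_red in the frame of tray_red between -0.0425 and 0.0425 m and height (world z) of each of cap_red, cap_blue below 0.03 m and linear speed of each of cap_red, cap_blue below 0.05 m/s and contact force between the fingers and cap_red below 0.1 N and x of cap_blue in the frame of tray_blue between -0.0425 and 0.0425 m and y of cap_blue in the frame of tray_blue between -0.0425 and 0.0425 m and contact force between the fingers and cap_blue below 0.1 N), for 0.2 s.
2. the blue-marked socket sits squarely on the nipple, snapped past the balls (x of socket_blue in the frame of nipple between -0.004 and 0.004 m and y of socket_blue in the frame of nipple between -0.004 and 0.004 m and angle between the z axis of socket_blue and the z axis of nipple, either way round below 0.12 rad and z of socket_blue in the frame of nipple below 0.0145 m), for 0.1 s.
At the end, for the whole second after the job is handed in: Fingers grip the blue-marked socket, still, on the nipple: within 4 mm of its axis and 0.12 rad square, collar over 10 of 12 mm down, face under 10.5 mm from the nipple foot. Caps released in their own trays. Red-marked socket, sleeve, plug, bushing within 20 mm of their starts (all of step 1 and x of socket_blue in the frame of nipple between -0.004 and 0.004 m and y of socket_blue in the frame of nipple between -0.004 and 0.004 m and angle between the z axis of socket_blue and the z axis of nipple, either way round below 0.12 rad and value of joint collar above 0.01 m and z of socket_blue in the frame of nipple below 0.0105 m and contact force between the fingers and socket_blue above 3 N and linear speed of socket_blue below 0.02 m/s and distance of each of socket_red, sleeve, plug, bushing from where it was at the start of the episode below 0.02 m); the arm keeps its last pose, push and grip.
It fails at once if socket_red displaced by more than 30 mm (distance of socket_red from where it was at the start of the episode above 0.03 m).
It fails at once if sleeve displaced by more than 30 mm (distance of sleeve from where it was at the start of the episode above 0.03 m).
It fails at once if plug displaced by more than 30 mm (distance of plug from where it was at the start of the episode above 0.03 m).
It fails at once if bushing displaced by more than 30 mm (distance of bushing from where it was at the start of the episode above 0.03 m).
It also fails if it takes over 66 s, if anything falls off the work surface, if the arm or the gripper's body presses on something with over 40 N, if the wrist force passes 120 N, or if a joint passes its speed limit or range.

## Robot

A 6-joint arm with a two-finger parallel gripper is mounted at the origin on the work surface. World frame = base frame: x ahead of the robot, y to its left, z up, the work surface at z = 0. Lengths are in m, angles in rad, forces in N, time in s.
With the tool pointing down it reaches from about 0.25 to 0.8 m from the base axis. Payload 8.5 kg.
Tool frame: the origin (TCP) lies midway between the tips of the shut fingers; the grasp point (between the pads) lies 19 mm behind it (r.pinch_z is the distance from the TCP to the grasp point, in m); z points along the fingers, y is the line along which they close (so a half turn about z gives the same grasp; the last joint's range is limited). The gripper opens to 85 mm and grips with 20 to 120 N. Pads are 22 mm wide; open, the fingers measure 114 mm over their backs; the gripper's body (76 mm by 85 mm) begins 54 mm behind the grasp point. The pads swing forward as they close: fully open they stand 13 mm farther back than shut.
Start: joints at [1.163, 0.238, -0.013, 1.319, 0, 1.571], TCP at [0.208, 0.482, 0.231] pointing down, gripper open.
Joint ranges: [-2.66, 2.66], [-1.03, 1.9], [-1.14, 1.46], [-1.82, 2.27], [-1.45, 1.34], [-3.14, 3.14]. Speed limits (rad/s): [2.22, 2.22, 2.79, 3.14, 3.14, 3.14].

## Interface

Orientations are given as [roll, pitch, yaw] about the fixed x, y, z axes, in that order (R = Rz(yaw) Ry(pitch) Rx(roll)).
In Python, from workcell import r, viewer gives the robot as it stands. The module is installed in compiled form; this text tells all that it offers.
- The arm moves only by the tool move_arm, never from a script. Its argument "steps" is a list of rows, each an object of numbers: "ax", "ay", "az": the turn, a rotation vector about the tool's x, y, z in units of 10 degrees (1.0 is 10 degrees); "dx", "dy", "dz": the shift along the tool's x, y, z in units of 60 mm (1.0 is 60 mm); "fingers": the opening, from -1 (shut) to 1 (fully open). A call has 1 to 5 rows; each row shifts and turns the commanded pose from where the row before left it, along the tool's axes as they then stand; what a row does not reach is not made up. A row lasts 1/8 s, in which the tool goes at most 62.5 mm and 10.7 degrees, less where a joint would pass 70% of its speed; a pose out of reach is approached as far as the arm can. A call is refused whole if a number of a shift passes 1 or a number of a turn 1, either way. A call with a gripper value outside its range is refused whole. The fingers move at their own pace and stop on an object; the grip force is fixed at half the most. Time passes only in rows, so rows that do not move let the fingers close. It gives the time, the measured TCP pose, the force, the opening and the grip force at its end, in the units of the state.
- r.state(): the state, without advancing time (a new reading comes with each control period).
- viewer.get_image(name): name is "side" or "top"; returns (picture, depth): 480x640x3 uint8, red, green, blue; 480x640 float32, m along the optical axis (not along the pixel's ray), 0 where there is no reading.
- viewer.camera_info(name): a dict with "K" (3x3 intrinsics, pixels), "camera_from_world" (4x4, takes a point from world to camera coordinates). Camera axes: x right, y down, z forward; pixel columns grow to the right and rows downward; lengths in m; the calibration is good to about 2 mm. A picture is of the moment at which its call begins. camera_info takes no time and is no camera call.
- r.hand_in(): hands the job in; it is judged then, once.
The state is a dict: "time": time; "joint_positions": joint angles; "joint_velocities": joint speeds; "tau": joint torques, N m; "tool_pos": TCP position; "eef_rot": TCP orientation; "wrist_force": force on the tool from outside, world axes, zero at the start; "moment": the same for the moment, N m; "gripper_width": opening from 0.0 (shut) to 1.0 (fully open); "finger_force": force on a finger pad.
Only numpy, scipy, OpenCV 4.12 (cv2) and the standard library are available. Lean on these libraries where they do the work, as an engineer would, in place of code of your own. Each camera call takes 0.05 s, during which the arm holds its last target. There are 200 camera calls.

## Working session

There is one attempt and no reset: what is moved stays moved. The work goes in short steps, Python scripts to look and compute and a tool call to move; the robot and the scene stay as the last step left them, time stands still between calls to the robot, and variables do not carry over. Pictures are saved under pics/ and viewed, at most 10 in all, crops included, and the job is handed in when it is done.

Besides the shell and the picture viewer there is one more tool, called after ">>>" as a command line: name --argument value ..., lists and objects as JSON in quotes. move_arm: Moves the arm, as the interface text tells. Its arguments: {"type":"object","properties":{"steps":{"type":"array","items":{"type":"object","properties":{"ax":{"type":"number"},"ay":{"type":"number"},"az":{"type":"number"},"dx":{"type":"number"},"dy":{"type":"number"},"dz":{"type":"number"},"fingers":{"type":"number"}}}}},"required":["steps"]}

```bash
mkdir -p pics; cat > h.py <<'E'
import numpy as np, cv2
from workcell import r, viewer
def get(n):
    im,d=viewer.get_image(n); ci=viewer.camera_info(n)
    return im,d,np.array(ci["K"]),np.array(ci["camera_from_world"])
def cloud(d,K,T):
    v,u=np.mgrid[:480,:640]; p=np.stack([(u-K[0,2])/K[0,0]*d,(v-K[1,2])/K[1,1]*d,d],-1)
    R=T[:3,:3]; return (p-T[:3,3])@R
def proj(P,K,T):
    c=np.atleast_2d(P)@T[:3,:3].T+T[:3,3]; q=c@K.T; return q[:,:2]/q[:,2:]
def ray(u,v,z,K,T):
    R=T[:3,:3]; o=-R.T@T[:3,3]; d=R.T@np.linalg.inv(K)@[u,v,1]; return o+d*(z-o[2])/d[2]
E
python3 - <<'E'
from h import *
for n in("top","side"):
    im,d,K,T=get(n); cv2.imwrite(f"pics/{n}0.png",im[...,::-1]); np.savez(f"{n}0.npz",im=im,d=d,K=K,T=T)
    print(n,K.round(1).tolist(),(-T[:3,:3].T@T[:3,3]).round(3),T[2,:3].round(2),(d>0).mean())
s=r.state();print(s)
print(r.pinch_z)
E
```

```text
top [[605.9, 0.0, 318.5], [0.0, 605.9, 243.2], [0.0, 0.0, 1.0]] [ 0.255 -0.056  1.318] [ 0.23  0.02 -0.97] 0.9959049479166666
side [[436.0, 0.0, 326.1], [0.0, 436.0, 240.4], [0.0, 0.0, 1.0]] [ 0.021 -0.639  0.553] [ 0.56  0.65 -0.51] 0.99591796875
{'time': 0.1, 'joint_positions': array([ 1.16302415e+00,  2.38691776e-01, -1.41863238e-02,  1.31920220e+00,
       -7.98253401e-06,  1.57077753e+00]), 'joint_velocities': array([-0.00061199, -0.00089766,  0.00363917, -0.00051673,  0.00050888,
       -0.00118309]), 'tau': array([-8.15206440e-04, -5.39723682e+01,  3.46997845e+01,  1.34018555e-02,
       -4.00995793e-05,  6.53254943e-07]), 'tool_pos': array([0.20804639, 0.48159932, 0.23075076]), 'eef_rot': array([-3.14030868e+00,  7.95838690e-06,  2.73383929e+00]), 'wrist_force': array([0.00355528, 0.07732505, 0.19716257]), 'moment': array([ 0.05859881, -0.06503712,  0.08032903]), 'finger_force': 0.0, 'gripper_width': 0.9973626288647796}
0.0187
```

View pics/top0.png

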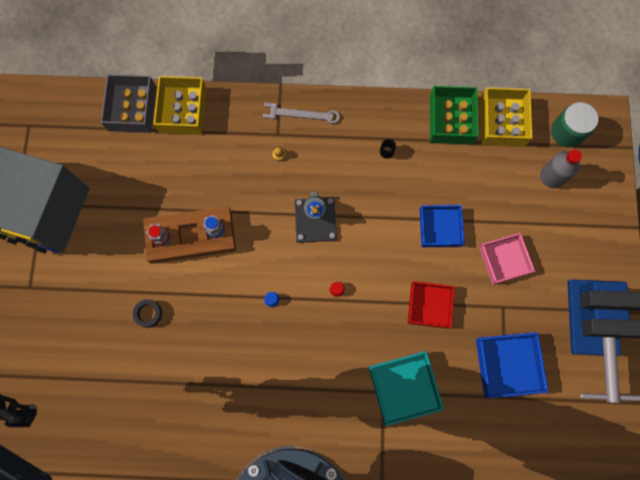

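View pics/side0.png

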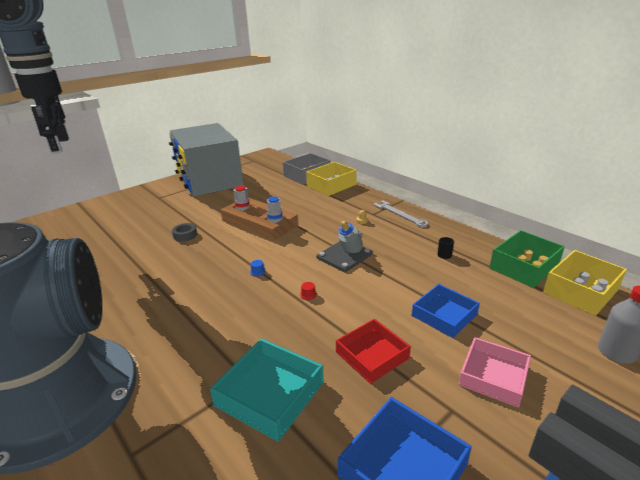

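Candidates for tray_blue are (442,226), the larger blue at (512,365), the pink at (508,259) and the turquoise at (406,388). The smaller blue one at (442,226) fits. The caps are at (272,299) blue and (337,289) red, and the red tray is at (432,305). In the stand, the blue socket is at (213,226) and the red one at (156,235). The block is at (316,218).

```bash
cat > m.py <<'E'
from h import *
S={n:np.load(f"{n}0.npz") for n in("top","side")}
def mask(n,col,box):
    h=cv2.cvtColor(S[n]["im"],cv2.COLOR_RGB2HSV).astype(int); H,Sa,V=h[...,0],h[...,1],h[...,2]
    m={"blue":(abs(H-110)<14)&(Sa>120)&(V>60),"red":((H<6)|(H>174))&(Sa>150)&(V>60)}[col]
    z=np.zeros_like(m);x0,y0,x1,y1=box;z[y0:y1,x0:x1]=m[y0:y1,x0:x1];return z
B={"cap_red":("red",(322,275,352,305),(295,275,325,305)),"cap_blue":("blue",(257,284,287,314),(244,255,272,282)),
"tray_red":("red",(400,275,462,335),(330,315,415,385)),"tray_blue":("blue",(412,198,472,252),(405,280,485,338)),"big":("blue",(470,325,555,402),(335,395,475,480)),
"sb":("blue",(200,212,226,238),(262,194,288,222)),"sr":("red",(144,222,170,248),(230,183,252,212))}
for k,(c,b1,b2) in B.items():
    for n,b in(("top",b1),("side",b2)):
        s=S[n];m=mask(n,c,b);P=cloud(s["d"],s["K"],s["T"])[m]
        zt=np.percentile(P[:,2],97);Q=P[P[:,2]>zt-.004]
        v,u=np.nonzero(m);rect=cv2.minAreaRect((Q[:,:2]*1000).astype(np.float32))
        print(k,n,m.sum(),"px",u.mean().round(),v.mean().round(),"ztop",zt.round(4),"rect",[np.round(a,1) for a in rect],"mean",Q.mean(0).round(4))
E
python3 m.py
python3 - <<'E'
from h import *
a=np.load("top0.npz")["im"];b=np.load("side0.npz")["im"]
f=lambda im,x,y,w,h,s:cv2.resize(im[y:y+h,x:x+w],(400,300),interpolation=cv2.INTER_CUBIC)
o=np.vstack([np.hstack([f(a,136,190,120,90,0),f(b,215,175,100,75,0)]),np.hstack([f(a,280,182,72,54,0),f(b,308,208,80,60,0)])])
cv2.imwrite("pics/crop1.png",o[...,::-1])
E
```

```text
cap_red top 175 px 336.0 289.0 ztop 0.0293 rect [array([459.5, -78.3]), array([26.1, 21.9]), np.float64(20.0)] mean [ 0.4596 -0.0777  0.0272]
cap_red side 230 px 308.0 291.0 ztop 0.0247 rect [array([458.5, -77.7]), array([27.5, 27.5]), np.float64(36.1)] mean [ 0.4575 -0.0788  0.0231]
cap_blue top 171 px 271.0 299.0 ztop 0.0292 rect [array([431.6,  62.4]), array([22.8, 23.5]), np.float64(85.4)] mean [0.4302 0.0619 0.0275]
cap_blue side 185 px 257.0 268.0 ztop 0.0247 rect [array([ 233.9, -284.7]), array([827.1,  24.2]), np.float64(60.7)] mean [0.4242 0.0534 0.0303]
tray_red top 1868 px 431.0 304.0 ztop 0.032 rect [array([ 384.6, -182.7]), array([119.3, 342.7]), np.float64(26.4)] mean [ 0.4262 -0.2757  0.0697]
tray_red side 2889 px 372.0 350.0 ztop 0.0279 rect [array([ 268.9, -457.6]), array([602.9, 121.7]), np.float64(47.6)] mean [ 0.4204 -0.2907  0.0361]
tray_blue top 1728 px 441.0 225.0 ztop 0.0317 rect [array([ 444.9, -220.5]), array([119.3, 488.5]), np.float64(62.8)] mean [ 0.6025 -0.3037  0.0472]
tray_blue side 2162 px 445.0 310.0 ztop 0.0278 rect [array([ 327.2, -434. ]), array([
[... 191 characters left out ...]
0.4367  0.0798]
big side 7326 px 403.0 449.0 ztop 0.0385 rect [array([ 186.8, -495.7]), array([414. , 146.2]), np.float64(21.4)] mean [ 0.3161 -0.4377  0.0496]
sb top 130 px 212.0 224.0 ztop 0.0934 rect [array([575.9, 191.7]), array([23.1, 20.5]), np.float64(65.4)] mean [0.5767 0.1913 0.0913]
sb side 89 px 274.0 208.0 ztop 0.0884 rect [array([575.6, 192.5]), array([25.9, 23. ]), np.float64(50.6)] mean [0.5743 0.1919 0.087 ]
sr top 144 px 156.0 233.0 ztop 0.0938 rect [array([554. , 308.4]), array([21.5, 21. ]), np.float64(6.5)] mean [0.5543 0.3085 0.0915]
sr side 78 px 241.0 196.0 ztop 0.0889 rect [array([ 284.8, -156.7]), array([1100.1,   21.6]), np.float64(60.2)] mean [0.5378 0.2849 0.0994]
```

View pics/crop1.png

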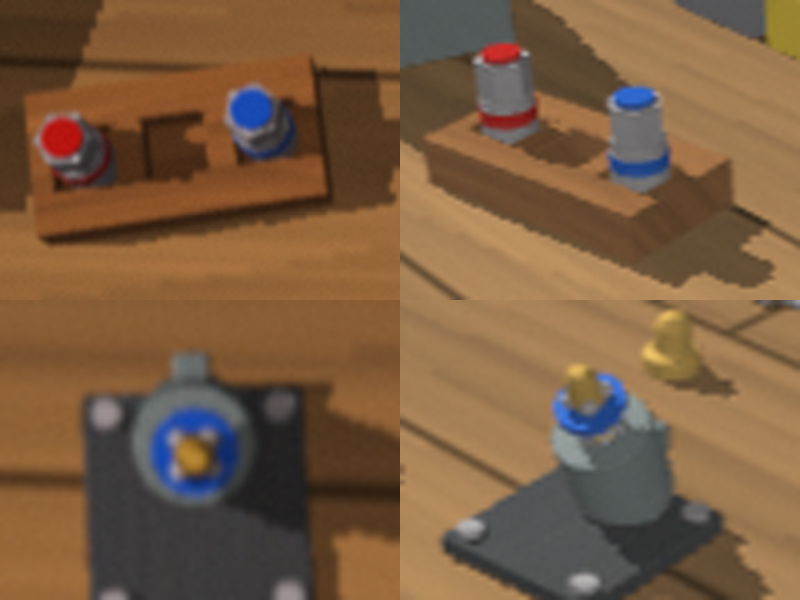

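The crop confirms the identities. In the stand, the blue-disc, blue-band socket is on the right at about (212,222) and the red one is on the left. The nipple leans towards image-down (world −x), with its tip at about (315,209) in top. tray_blue is the smaller blue tray. Next I refine the measurements and check for bench bias.

```bash
cat > m2.py <<'E'
from m import S,mask; from h import *
C={n:cloud(S[n]["d"],S[n]["K"],S[n]["T"]) for n in S}
# bench bias near things
for name,p in dict(block=(.60,.06),caps=(.44,0),tray=(.5,-.2),stand=(.50,.22)).items():
    for n in C:
        P=C[n].reshape(-1,3);q=P[(np.hypot(P[:,0]-p[0],P[:,1]-p[1])<.02)&(abs(P[:,2])<.02)];print("bench",name,n,len(q),np.median(q[:,2]).round(4),q[:,2].std().round(4))
def area(n,x,y,h=.08):
    P=C[n];return (abs(P[...,0]-x)<h)&(abs(P[...,1]-y)<h)
# trays: rim points
for k,(x,y) in dict(red=(.428,-.27),blue=(.59,-.30)).items():
    for n in C:
        P=C[n];z0=.004 if n=="top" else 0
        m=area(n,x,y,.075)&(P[...,2]>z0+.02)&(P[...,2]<z0+.034)
        hs=cv2.cvtColor(S[n]["im"],cv2.COLOR_RGB2HSV)[...,1];m&=hs>140
        print("tray",k,n,m.sum(),[np.round(a,1) for a in cv2.minAreaRect((P[m][:,:2]*1000).astype(np.float32))])
# stand top, plate top
for k,(x,y,z,h) in dict(stand=(.565,.25,.034,.12),plate=(.60,-.03,.010,.075)).items():
    for n in C:
        P=C[n];z0=.004 if n=="top" else 0;b=S[n]["im"].astype(int)
        m=area(n,x,y,h)&(abs(P[...,2]-z-z0)<.004)
        if k=="plate": m&=(b.max(-1)-b.min(-1)<25)
        m=cv2.morphologyEx(m.astype(np.uint8),cv2.MORPH_OPEN,np.ones((2,2)))>0
        print(k,n,m.sum(),np.median(P[m][:,2]).round(4),[np.round(a,1) for a in cv2.minAreaRect((P[m][:,:2]*1000).astype(np.float32))])
# collar/tip
for n,b in(("top",(300,195,330,225)),("side",(335,215,362,245))):
    m=mask(n,"blue",b);P=C[n];c=(P[m]);print("collar",n,m.sum(),c.mean(0).round(4),c.min(0).round(4),c.max(0).round(4))
    q=c-c.mean(0);print("  normal",np.linalg.svd(q)[2][2].round(3),np.linalg.svd(q)[1].round(3))
    v,u=np.nonzero(m);e=cv2.fitEllipse(cv2.convexHull(np.c_[u,v].astype(np.float32)));print("  ell",np.round(e[0],2),np.round(e[1],2),round(e[2],1))
    h=cv2.cvtColor(S[n]["im"],cv2.COLOR_RGB2HSV).astype(int);x0,y0,x1,y1=b
    g=np.zeros_like(m);g[y0-8:y1,x0:x1]=((abs(h[...,0]-20)<8)&(h[...,1]>130))[y0-8:y1,x0:x1];g&=P[...,2]>.07
    v,u=np.nonzero(g);print("  brass",g.sum(),u.mean().round(1),v.mean().round(1),"rows",v.min(),v.max(),"cols",u.min(),u.max());t=P[g];print("  highest",t[t[:,2].argsort()[-6:]].mean(0).round(4))
E
python3 m2.py | grep -v "ztop"
```

```text
bench block top 233 0.0014 0.0027
bench block side 110 -0.0007 0.0008
bench caps top 261 0.0014 0.0029
bench caps side 163 -0.0006 0.001
bench tray top 255 0.0012 0.0028
bench tray side 219 -0.0006 0.001
bench stand top 250 0.001 0.0028
bench stand side 98 -0.0007 0.001
tray red top 332 [array([ 433.3, -282.4]), array([90.9, 90.9]), np.float64(85.4)]
tray red side 740 [array([ 431.6, -280.5]), array([91.8, 91.4]), np.float64(85.2)]
tray blue top 336 [array([ 609.2, -305.3]), array([91.4, 91. ]), np.float64(4.2)]
tray blue side 557 [array([ 608.1, -304.4]), array([92.7, 90.5]), np.float64(3.5)]
stand top 959 0.0352 [array([475.1, 109.3]), array([516.6, 189.8]), np.float64(57.0)]
stand side 846 0.0328 [array([ 353.4, -177.2]), array([1123.8,  184.1]), np.float64(63.6)]
plate top 657 0.0119 [array([459.6, -42.5]), array([409.8,  88.2]), np.float64(5.6)]
plate side 743 0.009 [array([ 313.4, -294.4]), array([896.2, 123.7]), np.float64(41.8)]
collar top 117 [ 0.6204 -0.025   0.0757] [ 0.6053 -0.0408  0.0598] [ 0.6402 -0.0086  0.0874]
  normal [-0.344 -0.088  0.935] [0.11  0.104 0.045]
  ell [314.62 208.85] [15.35 15.59] 92.2
  brass 32 314.5 208.5 rows 190 212 cols 303 324
  highest [ 0.4933 -0.0351  0.504 ]
collar side 67 [ 0.614  -0.0292  0.0713] [ 0.6026 -0.0397  0.063 ] [ 0.632  -0.0098  0.0802]
  normal [ 0.396  0.048 -0.917] [0.08  0.058 0.012]
  ell [345.62 228.43] [11.17 13.89] 61.6
  brass 37 344.1 224.4 rows 221 228 cols 341 347
  highest [ 0.6111 -0.0244  0.0921]
```

```bash
cat > m3.py <<'E'
from m import S,mask; from h import *
C={n:cloud(S[n]["d"],S[n]["K"],S[n]["T"]) for n in S}
for n in C: C[n][S[n]["d"]<=0]=9; C[n][...,2]-=(.0013 if n=="top" else -.0007)
def big(m):
    l,L,st,_=cv2.connectedComponentsWithStats(m.astype(np.uint8));return L==1+st[1:,4].argmax()
for k,(x,y,z,h,t) in dict(stand=(.565,.25,.034,.14,.006),plate=(.60,-.03,.010,.075,.005)).items():
    for n in C:
        P=C[n];b=S[n]["im"].astype(int)
        m=(abs(P[...,0]-x)<h)&(abs(P[...,1]-y)<h)&(abs(P[...,2]-z)<t)
        if k=="plate": m&=(b.max(-1)-b.min(-1)<30)
        m=big(m)
        print(k,n,m.sum(),np.median(P[m][:,2]).round(4),[np.round(a,1) for a in cv2.minAreaRect((P[m][:,:2]*1000).astype(np.float32))])
        if k=="plate": print(cv2.boxPoints(cv2.minAreaRect((P[m][:,:2]*1000).astype(np.float32))).round(0).tolist())
# hexagon: points at socket top ring
for n in C:
    P=C[n];m=(np.hypot(P[...,0]-.576,P[...,1]-.192)<.024)&(P[...,2]>.072)
    Q=P[m];print("hex",n,m.sum(),Q.max(0).round(3));
    q=Q[:,:2]-[.576,.192];a=np.degrees(np.arctan2(q[:,1],q[:,0]));rr=np.hypot(*q.T)*1000
    for i in range(-180,180,15):
        s=(a>=i)&(a<i+15);print(i,rr[s].max().round(1) if s.any() else None,end="; ")
    print()
# two-view tip triangulation from brass pixels
def tri(a,b):
    L=[]
    for n,(u,v) in(("top",a),("side",b)):
        K,T=S[n]["K"],S[n]["T"];R=T[:3,:3];L.append((-R.T@T[:3,3],R.T@np.linalg.inv(K)@[u,v,1]))
    (o1,d1),(o2,d2)=L;s=np.linalg.lstsq(np.c_[d1,-d2],o2-o1,rcond=None)[0];p,q=o1+s[0]*d1,o2+s[1]*d2
    return ((p+q)/2).round(4),np.linalg.norm(p-q).round(4)
print("collar",tri((314.62,208.85),(345.62,228.43)))
for n,b in(("top",(305,196,326,222)),("side",(338,212,352,232))):
    h=cv2.cvtColor(S[n]["im"],cv2.COLOR_RGB2HSV).astype(int);x0,y0,x1,y1=b
    g=(abs(h[...,0]-20)<8)&(h[...,1]>110);w=np.zeros_like(g);w[y0:y1,x0:x1]=g[y0:y1,x0:x1];w&=C[n][...,2]>.065
    v,u=np.nonzero(w);print(n,w.sum(),u.mean(),v.mean(),v.min(),v.max(),C[n][w].mean(0).round(4));print(''.join('\n'+''.join('#' if w[j,i] else '.' for i in range(x0,x1)) for j in range(y0,y1)))
for n in C:print(n,"caps tri",)
E
python3 m3.py | grep -v ztop
```

```text
stand top 2578 0.0336 [array([565.2, 250.7]), array([ 98.4, 191.4]), np.float64(11.3)]
stand side 974 0.0336 [array([564.4, 252.1]), array([101.7, 193.9]), np.float64(10.5)]
plate top 1220 0.0103 [array([614.7, -25.8]), array([99.9, 89.5]), np.float64(5.1)]
[[561.0, 14.0], [569.0, -75.0], [668.0, -66.0], [661.0, 23.0]]
plate side 789 0.0099 [array([612.6, -24.5]), array([100.2,  91.3]), np.float64(5.5)]
[[558.0, 16.0], [567.0, -75.0], [667.0, -65.0], [658.0, 26.0]]
hex top 219 [0.595 0.209 0.096]
-180 17.4; -165 16.8; -150 16.4; -135 17.2; -120 18.0; -105 16.2; -90 17.3; -75 18.5; -60 17.8; -45 16.1; -30 17.5; -15 19.4; 0 15.2; 15 16.3; 30 16.1; 45 18.0; 60 17.5; 75 14.8; 90 16.8; 105 17.6; 120 15.3; 135 14.9; 150 14.7; 165 17.8; 
hex side 122 [0.594 0.209 0.09 ]
-180 18.3; -165 16.6; -150 17.0; -135 17.7; -120 16.6; -105 15.3; -90 16.8; -75 17.4; -60 16.5; -45 13.2; -30 8.2; -15 9.2; 0 17.7; 15 10.3; 30 9.5; 45 13.1; 60 7.3; 75 16.6; 90 None; 105 15.9; 120 15.1; 135 14.7; 150 12.3; 165 18.1; 
collar (array([ 0.6197, -0.0238,  0.0718]), np.float64(0.0038))
top 33 314.57575757575756 2
[... 332 characters left out ...]
......
.......######........
.......######........
.......######........
........#####........
.....................
.....................
.....................
.....................
.....................
.....................
.....................
.....................
.....................
side 39 344.20512820512823 224.51282051282053 221 228 [ 0.6099 -0.0267  0.0869]

..............
..............
..............
..............
..............
..............
..............
..............
..............
.....###......
....#####.....
....#####.....
...######.....
....######....
....######....
....######....
.....#...#....
..............
..............
..............
top caps tri
side caps tri
```

Everything agrees across the two views to 1–2 mm:

| Item | Position (m) | Yaw |
|---|---|---|
| cap_red | (.459, −.078) | – |
| cap_blue | (.431, .062) | – |
| tray_red | (.432, −.281), 90 mm | – |
| tray_blue | (.609, −.305), 90 mm | – |
| socket_blue | (.576, .192), top at .088 | – |
| block | (.614, −.025) | 5.3° |
| nipple foot | (.6256, −.024, .056) | – |

Now the move planner.

```bash
cat > p.py <<'E'
from h import *
from scipy.spatial.transform import Rotation as Ro
import sys
def Rt(close_deg,tilt=0,bl=5.3):
    "tool R: closing line at close_deg, z down; tilt>0 about block y"
    a=np.radians(close_deg);y=np.array([np.cos(a),np.sin(a),0]);z=np.array([0,0,-1.]);R=np.c_[np.cross(y,z),y,z]
    b=np.radians(bl);return Ro.from_rotvec(-tilt*np.array([-np.sin(b),np.cos(b),0])).as_matrix()@R
def plan(pos,R=None):
    s=r.state();R0=Ro.from_euler("xyz",s["eef_rot"]).as_matrix();p=np.array(s["tool_pos"])
    R=R0 if R is None else R
    d=R0.T@(np.array(pos)-p)/.06; w=np.degrees(Ro.from_matrix(R0.T@R).as_rotvec())/10
    print("t",round(s["time"],2),"tcp",p.round(4),"zaxis",R0[:,2].round(3),"close",np.degrees(np.arctan2(R0[1,1],R0[0,1])).round(1),"q",np.round(s["joint_positions"],2),"gw",round(s["gripper_width"],3))
    print("shift",d.round(2),"turn",w.round(2),"rows>=",int(np.ceil(max(np.linalg.norm(d),np.abs(w).max()))))
if __name__=="__main__":
    a=list(map(float,sys.argv[1:]));plan(a[:3],Rt(*a[3:]) if len(a)>3 else None)
E
python3 p.py .431 .062 .10
```

```text
t 0.1 tcp [0.208  0.4816 0.2308] zaxis [-0.001 -0.001 -1.   ] close 66.6 q [ 1.16  0.24 -0.01  1.32 -0.    1.57] gw 0.997
shift [-6.18 -4.94  2.19] turn [0. 0. 0.] rows>= 9
```

>>> move_arm --steps '[{"dx": -0.62,"dy": -0.49,"dz": 0.1,"fingers": 1},{"dx": -0.62,"dy": -0.49,"dz": 0.2},{"dx": -0.62,"dy": -0.49,"dz": 0.2},{"dx": -0.62,"dy": -0.49,"dz": 0.2},{"dx": -0.62,"dy": -0.49,"dz": 0.2}]'

```text
invalid input at $.steps[0]: expected keys ax, ay, az, dx, dy, dz, fingers
```

>>> move_arm --steps '[{"dx": -0.62,"dy": -0.49,"dz": 0.2},{"dx": -0.62,"dy": -0.49,"dz": 0.2},{"dx": -0.62,"dy": -0.49,"dz": 0.3},{"dx": -0.62,"dy": -0.49,"dz": 0.3},{"dx": -0.6,"dy": -0.5,"dz": 0.3}]'

```text
invalid input at $.steps[0]: expected keys ax, ay, az, dx, dy, dz, fingers
```

```bash
python3 p.py .431 .062 .007 66.7
```

```text
t 0.1 tcp [0.208  0.4816 0.2308] zaxis [-0.001 -0.001 -1.   ] close 66.6 q [ 1.16  0.24 -0.01  1.32 -0.    1.57] gw 0.997
shift [-6.18 -4.94  3.74] turn [-0.01  0.   -0.01] rows>= 9
```

>>> move_arm --steps '[{"ax": 0,"ay": 0,"az": 0,"dx": -0.62,"dy": -0.49,"dz": 0.2,"fingers": 1},{"ax": 0,"ay": 0,"az": 0,"dx": -0.62,"dy": -0.49,"dz": 0.2,"fingers": 1},{"ax": 0,"ay": 0,"az": 0,"dx": -0.62,"dy": -0.49,"dz": 0.2,"fingers": 1},{"ax": 0,"ay": 0,"az": 0,"dx": -0.62,"dy": -0.49,"dz": 0.2,"fingers": 1},{"ax": 0,"ay": 0,"az": 0,"dx": -0.62,"dy": -0.49,"dz": 0.2,"fingers": 1}]'

```text
time: 0.72
tool_pos: [0.321, 0.2718, 0.1708]
eef_rot: [-3.141, 0.0, 2.734]
wrist_force: [-0.2, 0.3, -0.4]
gripper_width: 1.002
finger_force: 0.0
```

>>> move_arm --steps '[{"ax": 0,"ay": 0,"az": 0,"dx": -0.62,"dy": -0.49,"dz": 0.2,"fingers": 1},{"ax": 0,"ay": 0,"az": 0,"dx": -0.62,"dy": -0.49,"dz": 0.2,"fingers": 1},{"ax": 0,"ay": 0,"az": 0,"dx": -0.62,"dy": -0.49,"dz": 0.2,"fingers": 1},{"ax": 0,"ay": 0,"az": 0,"dx": -0.62,"dy": -0.49,"dz": 0.2,"fingers": 1},{"ax": 0,"ay": 0,"az": 0,"dx": -0.6,"dy": -0.5,"dz": 0.3,"fingers": 1}]'

```text
time: 1.35
tool_pos: [0.4326, 0.0629, 0.1051]
eef_rot: [3.141, 0.001, 2.734]
wrist_force: [1.8, 1.4, -0.0]
gripper_width: 0.995
finger_force: 0.0
```

```bash
python3 p.py .431 .062 .007 66.7
```

```text
t 1.35 tcp [0.4326 0.0629 0.1051] zaxis [ 0.001  0.    -1.   ] close 66.6 q [ 0.14  0.17 -0.44  0.95 -0.    0.55] gw 0.995
shift [ 0.02 -0.03  1.63] turn [ 0.    0.   -0.01] rows>= 2
```

>>> move_arm --steps '[{"ax": 0,"ay": 0,"az": 0,"dx": 0.02,"dy": -0.03,"dz": 0.8,"fingers": 1},{"ax": 0,"ay": 0,"az": 0,"dx": 0,"dy": 0,"dz": 0.6,"fingers": 1},{"ax": 0,"ay": 0,"az": 0,"dx": 0,"dy": 0,"dz": 0.22,"fingers": 1},{"ax": 0,"ay": 0,"az": 0,"dx": 0,"dy": 0,"dz": 0,"fingers": -1},{"ax": 0,"ay": 0,"az": 0,"dx": 0,"dy": 0,"dz": 0,"fingers": -1}]'

```text
time: 1.98
tool_pos: [0.4308, 0.0636, 0.0092]
eef_rot: [3.141, 0.001, 2.734]
wrist_force: [-0.2, -0.3, -0.5]
gripper_width: 0.605
finger_force: 0.0
```

>>> move_arm --steps '[{"ax": 0,"ay": 0,"az": 0,"dx": 0,"dy": 0,"dz": 0,"fingers": -1},{"ax": 0,"ay": 0,"az": 0,"dx": 0,"dy": 0,"dz": 0,"fingers": -1},{"ax": 0,"ay": 0,"az": 0,"dx": 0,"dy": 0,"dz": 0,"fingers": -1}]'

```text
time: 2.35
tool_pos: [0.4308, 0.0635, 0.0095]
eef_rot: [3.14, 0.002, 2.734]
wrist_force: [-1.1, 0.3, 10.7]
gripper_width: 0.308
finger_force: 58.5
```

```bash
python3 p.py .609 -.305 .10 66.7
```

```text
t 2.35 tcp [0.4308 0.0635 0.0095] zaxis [ 0.002  0.    -1.   ] close 66.6 q [ 0.15  0.29 -0.59  0.69 -0.    0.55] gw 0.308
shift [-5.16 -4.46 -1.5 ] turn [ 0.01  0.01 -0.01] rows>= 7
```

>>> move_arm --steps '[{"ax": 0,"ay": 0,"az": 0,"dx": 0,"dy": 0,"dz": -0.5,"fingers": -1},{"ax": 0,"ay": 0,"az": 0,"dx": 0,"dy": 0,"dz": -0.9,"fingers": -1},{"ax": 0,"ay": 0,"az": 0,"dx": -0.5,"dy": -0.4,"dz": -0.4,"fingers": -1},{"ax": 0,"ay": 0,"az": 0,"dx": -0.7,"dy": -0.6,"dz": 0,"fingers": -1},{"ax": 0,"ay": 0,"az": 0,"dx": -0.7,"dy": -0.6,"dz": 0,"fingers": -1}]'

```text
time: 2.98
tool_pos: [0.4977, -0.0714, 0.1176]
eef_rot: [3.141, 0.003, 2.735]
wrist_force: [0.7, 0.6, 0.5]
gripper_width: 0.308
finger_force: 59.7
```

>>> move_arm --steps '[{"ax": 0,"ay": 0,"az": 0,"dx": -0.7,"dy": -0.6,"dz": 0,"fingers": -1},{"ax": 0,"ay": 0,"az": 0,"dx": -0.7,"dy": -0.6,"dz": 0,"fingers": -1},{"ax": 0,"ay": 0,"az": 0,"dx": -0.7,"dy": -0.6,"dz": 0,"fingers": -1},{"ax": 0,"ay": 0,"az": 0,"dx": -0.7,"dy": -0.6,"dz": 0,"fingers": -1},{"ax": 0,"ay": 0,"az": 0,"dx": -0.46,"dy": -0.46,"dz": 0.2,"fingers": -1}]'

```text
time: 3.6
tool_pos: [0.6095, -0.3078, 0.1054]
eef_rot: [-3.141, 0.003, 2.733]
wrist_force: [0.2, 0.0, -1.0]
gripper_width: 0.308
finger_force: 59.7
```

```bash
python3 p.py .609 -.305 .030 66.7
```

```text
t 3.6 tcp [ 0.6095 -0.3078  0.1054] zaxis [ 0.003 -0.002 -1.   ] close 66.6 q [-0.47  0.56  0.17  1.18 -0.   -0.06] gw 0.308
shift [0.03 0.04 1.26] turn [-0.    0.02 -0.01] rows>= 2
```

>>> move_arm --steps '[{"ax": 0,"ay": 0,"az": 0,"dx": 0.03,"dy": 0.04,"dz": 0.7,"fingers": -1},{"ax": 0,"ay": 0,"az": 0,"dx": 0,"dy": 0,"dz": 0.6,"fingers": -1},{"ax": 0,"ay": 0,"az": 0,"dx": 0,"dy": 0,"dz": 0,"fingers": -0.1},{"ax": 0,"ay": 0,"az": 0,"dx": 0,"dy": 0,"dz": 0,"fingers": -0.1},{"ax": 0,"ay": 0,"az": 0,"dx": 0,"dy": 0,"dz": 0,"fingers": -0.1}]'

```text
time: 4.22
tool_pos: [0.6085, -0.3028, 0.0284]
eef_rot: [-3.141, 0.003, 2.734]
wrist_force: [-0.1, -0.1, 1.3]
gripper_width: 0.449
finger_force: 0.0
```

>>> move_arm --steps '[{"ax": 0,"ay": 0,"az": 0,"dx": 0,"dy": 0,"dz": -0.5,"fingers": -0.1},{"ax": 0,"ay": 0,"az": 0,"dx": 0,"dy": 0,"dz": -0.9,"fingers": 0},{"ax": 0,"ay": 0,"az": 0,"dx": 0,"dy": 0,"dz": 0,"fingers": 1}]'

```text
time: 4.6
tool_pos: [0.6103, -0.3036, 0.1167]
eef_rot: [-3.141, 0.01, 2.734]
wrist_force: [1.7, -0.0, -0.1]
gripper_width: 0.701
finger_force: 0.0
```

```bash
python3 p.py .459 -.078 .10 66.7
```

```text
t 4.6 tcp [ 0.6103 -0.3036  0.1167] zaxis [ 0.009 -0.005 -1.   ] close 66.6 q [-0.46  0.55  0.18  1.19 -0.   -0.05] gw 0.701
shift [3.81 2.45 0.24] turn [-0.    0.06 -0.01] rows>= 5
```

>>> move_arm --steps '[{"ax": 0,"ay": 0.06,"az": 0,"dx": 0.76,"dy": 0.49,"dz": 0,"fingers": 1},{"ax": 0,"ay": 0,"az": 0,"dx": 0.76,"dy": 0.49,"dz": 0,"fingers": 1},{"ax": 0,"ay": 0,"az": 0,"dx": 0.76,"dy": 0.49,"dz": 0,"fingers": 1},{"ax": 0,"ay": 0,"az": 0,"dx": 0.76,"dy": 0.49,"dz": 0,"fingers": 1},{"ax": 0,"ay": 0,"az": 0,"dx": 0.76,"dy": 0.49,"dz": 0.2,"fingers": 1}]'

```text
time: 5.22
tool_pos: [0.456, -0.0757, 0.1011]
eef_rot: [3.141, -0.007, 2.734]
wrist_force: [-0.4, 1.0, -0.2]
gripper_width: 1.002
finger_force: 0.0
```

```bash
python3 p.py .459 -.078 .008 66.7
```

```text
t 5.22 tcp [ 0.456  -0.0757  0.1011] zaxis [-0.006  0.004 -1.   ] close 66.6 q [-0.17  0.22 -0.39  0.97  0.    0.24] gw 1.002
shift [-0.07 -0.02  1.55] turn [ 0.   -0.04 -0.01] rows>= 2
```

>>> move_arm --steps '[{"ax": 0,"ay": -0.04,"az": 0,"dx": -0.06,"dy": -0.02,"dz": 0.8,"fingers": 1},{"ax": 0,"ay": 0,"az": 0,"dx": 0,"dy": 0,"dz": 0.5,"fingers": 1},{"ax": 0,"ay": 0,"az": 0,"dx": 0,"dy": 0,"dz": 0.22,"fingers": 1},{"ax": 0,"ay": 0,"az": 0,"dx": 0,"dy": 0,"dz": 0,"fingers": -1},{"ax": 0,"ay": 0,"az": 0,"dx": 0,"dy": 0,"dz": 0,"fingers": -1}]'

```text
time: 5.85
tool_pos: [0.4594, -0.0795, 0.0098]
eef_rot: [3.141, -0.002, 2.734]
wrist_force: [-0.0, -0.8, 0.2]
gripper_width: 0.604
finger_force: 0.0
```

>>> move_arm --steps '[{"ax": 0,"ay": 0,"az": 0,"dx": 0,"dy": 0,"dz": 0,"fingers": -1},{"ax": 0,"ay": 0,"az": 0,"dx": 0,"dy": 0,"dz": 0,"fingers": -1},{"ax": 0,"ay": 0,"az": 0,"dx": 0,"dy": 0,"dz": 0,"fingers": -1}]'

```text
time: 6.22
tool_pos: [0.4592, -0.0794, 0.01]
eef_rot: [3.141, -0.001, 2.734]
wrist_force: [-1.6, 0.0, 9.8]
gripper_width: 0.306
finger_force: 58.6
```

>>> move_arm --steps '[{"ax": 0,"ay": 0,"az": 0,"dx": 0,"dy": 0,"dz": -0.5,"fingers": -1},{"ax": 0,"ay": 0,"az": 0,"dx": 0,"dy": 0,"dz": -0.9,"fingers": -1}]'

```text
time: 6.48
tool_pos: [0.4575, -0.0791, 0.093]
eef_rot: [-3.141, -0.006, 2.734]
wrist_force: [1.1, 0.0, 0.4]
gripper_width: 0.305
finger_force: 59.5
```

```bash
python3 p.py .432 -.281 .10 66.7
```

```text
t 6.47 tcp [ 0.4575 -0.0791  0.093 ] zaxis [-0.006  0.002 -1.   ] close 66.6 q [-0.17  0.23 -0.4   0.95  0.    0.24] gw 0.305
shift [-0.94 -3.26 -0.12] turn [-0.   -0.04 -0.01] rows>= 4
```

>>> move_arm --steps '[{"ax": 0,"ay": 0,"az": 0,"dx": -0.23,"dy": -0.82,"dz": -0.1,"fingers": -1},{"ax": 0,"ay": 0,"az": 0,"dx": -0.23,"dy": -0.82,"dz": 0,"fingers": -1},{"ax": 0,"ay": 0,"az": 0,"dx": -0.23,"dy": -0.82,"dz": 0,"fingers": -1},{"ax": 0,"ay": 0,"az": 0,"dx": -0.23,"dy": -0.82,"dz": 0,"fingers": -1},{"ax": 0,"ay": 0,"az": 0,"dx": 0,"dy": 0,"dz": 0.3,"fingers": -1}]'

```text
time: 7.1
tool_pos: [0.4319, -0.2859, 0.0819]
eef_rot: [-3.14, 0.001, 2.73]
wrist_force: [-0.2, -0.1, 0.0]
gripper_width: 0.31
finger_force: 59.5
```

```bash
python3 p.py .432 -.281 .030 66.7
```

```text
t 7.1 tcp [ 0.4319 -0.2859  0.0819] zaxis [ 0.    -0.002 -1.   ] close 66.4 q [-0.58  0.32 -0.3   0.95 -0.   -0.17] gw 0.31
shift [0.03 0.08 0.86] turn [-0.01  0.   -0.03] rows>= 1
```

>>> move_arm --steps '[{"ax": 0,"ay": 0,"az": 0,"dx": 0.03,"dy": 0.08,"dz": 0.6,"fingers": -1},{"ax": 0,"ay": 0,"az": 0,"dx": 0,"dy": 0,"dz": 0.26,"fingers": -1},{"ax": 0,"ay": 0,"az": 0,"dx": 0,"dy": 0,"dz": 0,"fingers": -0.1},{"ax": 0,"ay": 0,"az": 0,"dx": 0,"dy": 0,"dz": 0,"fingers": -0.1},{"ax": 0,"ay": 0,"az": 0,"dx": 0,"dy": 0,"dz": 0,"fingers": -0.1}]'

```text
time: 7.72
tool_pos: [0.432, -0.277, 0.03]
eef_rot: [-3.141, -0.002, 2.734]
wrist_force: [-0.6, 0.1, 0.7]
gripper_width: 0.451
finger_force: 0.0
```

>>> move_arm --steps '[{"ax": 0,"ay": 0,"az": 0,"dx": 0,"dy": 0,"dz": -0.5,"fingers": -0.1},{"ax": 0,"ay": 0,"az": 0,"dx": 0,"dy": 0,"dz": -0.9,"fingers": -0.1},{"ax": 0,"ay": 0,"az": 0,"dx": 0,"dy": 0,"dz": -0.9,"fingers": 1}]'

```text
time: 8.1
tool_pos: [0.4317, -0.2767, 0.1692]
eef_rot: [-3.141, -0.003, 2.734]
wrist_force: [0.7, -0.6, -0.2]
gripper_width: 0.645
finger_force: 0.0
```

```bash
python3 p.py .576 .192 .17 77; python3 - <<'E'
from h import *
im,d,K,T=get("top"); np.savez("top1.npz",im=im,d=d,K=K,T=T)
a=cv2.resize(im[190:340,380:560],(720,600),interpolation=cv2.INTER_CUBIC);cv2.imwrite("pics/trays.png",a[...,::-1])
E
```

```text
t 8.1 tcp [ 0.4317 -0.2767  0.1692] zaxis [-0.003  0.001 -1.   ] close 66.6 q [-0.57  0.25 -0.16  1.16 -0.   -0.16] gw 0.645
shift [ 0.89  8.12 -0.01] turn [ 0.   -0.02 -1.04] rows>= 9
```

View pics/trays.png

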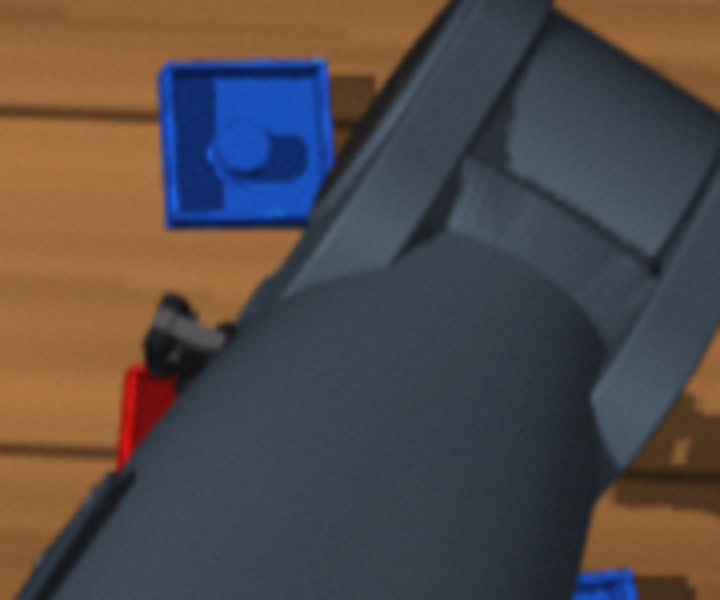

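The blue cap stands upright in the middle of the smaller blue tray (crop 240,150). The arm hides the red one, so I'll check it later. Now to the socket.

>>> move_arm --steps '[{"ax": 0,"ay": 0,"az": 0,"dx": 0.09,"dy": 0.81,"dz": 0,"fingers": 1},{"ax": 0,"ay": 0,"az": 0,"dx": 0.09,"dy": 0.81,"dz": 0,"fingers": 1},{"ax": 0,"ay": 0,"az": 0,"dx": 0.09,"dy": 0.81,"dz": 0,"fingers": 1},{"ax": 0,"ay": 0,"az": 0,"dx": 0.09,"dy": 0.81,"dz": 0,"fingers": 1},{"ax": 0,"ay": 0,"az": 0,"dx": 0.09,"dy": 0.81,"dz": 0,"fingers": 1}]'

```text
time: 8.78
tool_pos: [0.504, -0.0415, 0.168]
eef_rot: [3.141, -0.002, 2.734]
wrist_force: [1.0, 0.4, -0.1]
gripper_width: 0.999
finger_force: 0.0
```

>>> move_arm --steps '[{"ax": 0,"ay": 0,"az": 0,"dx": 0.09,"dy": 0.81,"dz": 0,"fingers": 1},{"ax": 0,"ay": 0,"az": 0,"dx": 0.09,"dy": 0.81,"dz": 0,"fingers": 1},{"ax": 0,"ay": 0,"az": 0,"dx": 0.09,"dy": 0.81,"dz": 0,"fingers": 1},{"ax": 0,"ay": 0,"az": 0,"dx": 0.09,"dy": 0.81,"dz": 0,"fingers": 1},{"ax": 0,"ay": 0,"az": -1,"dx": 0.09,"dy": 0.83,"dz": 0,"fingers": 1}]'

```text
time: 9.4
tool_pos: [0.576, 0.1936, 0.168]
eef_rot: [3.14, -0.002, 2.912]
wrist_force: [0.1, -0.3, 0.7]
gripper_width: 1.001
finger_force: 0.0
```

```bash
python3 p.py .576 .192 .052 77; python3 - <<'E'
from h import *
im,d,K,T=get("side"); np.savez("side1.npz",im=im,d=d,K=K,T=T)
a=cv2.resize(im[315:385,330:415],(425,350),interpolation=cv2.INTER_CUBIC);cv2.imwrite("pics/redtray.png",a[...,::-1])
E
```

```text
t 9.4 tcp [0.576  0.1936 0.168 ] zaxis [-0.002  0.002 -1.   ] close 76.8 q [0.32 0.41 0.07 1.24 0.   0.55] gw 1.001
shift [-0.01 -0.03  1.93] turn [ 0.01 -0.01 -0.02] rows>= 2
```

View pics/redtray.png

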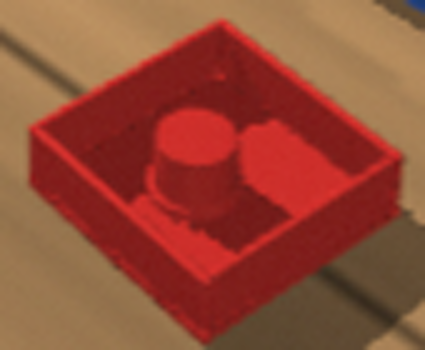

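The red cap is upright in the middle of the red tray. I'll descend on the socket and grip it.

>>> move_arm --steps '[{"ax": 0,"ay": 0,"az": 0,"dx": -0.01,"dy": -0.03,"dz": 0.8,"fingers": 1},{"ax": 0,"ay": 0,"az": 0,"dx": 0,"dy": 0,"dz": 0.8,"fingers": 1},{"ax": 0,"ay": 0,"az": 0,"dx": 0,"dy": 0,"dz": 0.35,"fingers": 1},{"ax": 0,"ay": 0,"az": 0,"dx": 0,"dy": 0,"dz": 0,"fingers": -1},{"ax": 0,"ay": 0,"az": 0,"dx": 0,"dy": 0,"dz": 0,"fingers": -1}]'

```text
time: 10.07
tool_pos: [0.5761, 0.1904, 0.0516]
eef_rot: [3.14, -0.002, 2.908]
wrist_force: [-0.0, 0.8, 1.1]
gripper_width: 0.605
finger_force: 0.0
```

>>> move_arm --steps '[{"ax": 0,"ay": 0,"az": 0,"dx": 0,"dy": 0,"dz": 0,"fingers": -1},{"ax": 0,"ay": 0,"az": 0,"dx": 0,"dy": 0,"dz": 0,"fingers": -1},{"ax": 0,"ay": 0,"az": 0,"dx": 0,"dy": 0,"dz": 0,"fingers": -1}]'

```text
time: 10.45
tool_pos: [0.5767, 0.1912, 0.0523]
eef_rot: [3.138, -0.001, 2.909]
wrist_force: [-0.9, 3.8, 6.6]
gripper_width: 0.388
finger_force: 59.2
```

```bash
python3 p.py .576 .192 .17 77
```

```text
t 10.45 tcp [0.5767 0.1912 0.0523] zaxis [ 0.     0.004 -1.   ] close 76.7 q [ 0.32  0.48 -0.12  0.97  0.    0.55] gw 0.388
shift [ 0.01  0.02 -1.96] turn [ 0.02 -0.   -0.03] rows>= 2
```

>>> move_arm --steps '[{"ax": 0,"ay": 0,"az": 0,"dx": 0,"dy": 0,"dz": -0.4,"fingers": -1},{"ax": 0,"ay": 0,"az": 0,"dx": 0,"dy": 0,"dz": -0.8,"fingers": -1},{"ax": 0,"ay": 0,"az": 0,"dx": 0,"dy": 0,"dz": -0.9,"fingers": -1},{"ax": 0,"ay": 0,"az": 0,"dx": 0,"dy": 0,"dz": 0,"fingers": -1},{"ax": 0,"ay": 0,"az": 0,"dx": 0,"dy": 0,"dz": 0,"fingers": -1}]'

```text
time: 11.08
tool_pos: [0.5754, 0.1898, 0.176]
eef_rot: [3.141, -0.003, 2.908]
wrist_force: [-0.6, 0.1, -3.5]
gripper_width: 0.387
finger_force: 61.5
```

```bash
python3 - <<'E'
from h import *
im,d,K,T=get("side"); np.savez("side2.npz",im=im,d=d,K=K,T=T)
s=r.state();p=s["tool_pos"];u,v=proj(p,K,T)[0].astype(int);print(p.round(4),s["gripper_width"],u,v)
x,y=u-50,v-45
a=cv2.resize(im[y:y+90,x:x+100],(700,600),interpolation=cv2.INTER_CUBIC);cv2.imwrite("pics/held.png",a[...,::-1])
P=cloud(d,K,T);P[d<=0]=9;P[...,2]+=.0007
h=cv2.cvtColor(im,cv2.COLOR_RGB2HSV).astype(int)
for nm,m in dict(band=(abs(h[...,0]-110)<14)&(h[...,1]>120),grey=h[...,1]<60).items():
    m=m&(np.hypot(P[...,0]-p[0],P[...,1]-p[1])<.03)&(P[...,2]>p[2]-.06)&(P[...,2]<p[2]-.003);Q=P[m]
    print(nm,m.sum(),Q.min(0).round(4),Q.max(0).round(4),Q.mean(0).round(4))
# sleeve axis: fit cylinder radius 19 to sleeve points
from scipy.optimize import least_squares
m=(np.hypot(P[...,0]-p[0],P[...,1]-p[1])<.028)&(P[...,2]>p[2]-.045)&(P[...,2]<p[2]-.004);Q=P[m]-p
def f(x):
    a=np.array([x[2],x[3],1]);a/=np.linalg.norm(a);w=Q-[x[0],x[1],-.02];return np.linalg.norm(np.cross(w,a),axis=1)-.019
o=least_squares(f,[0,0,0,0],loss="soft_l1",f_scale=.001);print(len(Q),"axis off/tilt",o.x.round(4),np.abs(o.fun).mean().round(4),"foot z-tcp",(Q[:,2].min()).round(4))
E
```

```text
[0.5749 0.1897 0.1751] 0.38651479407516953 270 165
band 48 [0.5539 0.1702 0.1636] [0.5796 0.197  0.172 ] [0.5638 0.1789 0.1679]
grey 149 [0.554  0.1691 0.1374] [0.5853 0.2015 0.1643] [0.5657 0.1788 0.1504]
206 axis off/tilt [-0.0001  0.0012 -0.0199 -0.0495] 0.0011 foot z-tcp -0.0387
```

View pics/held.png

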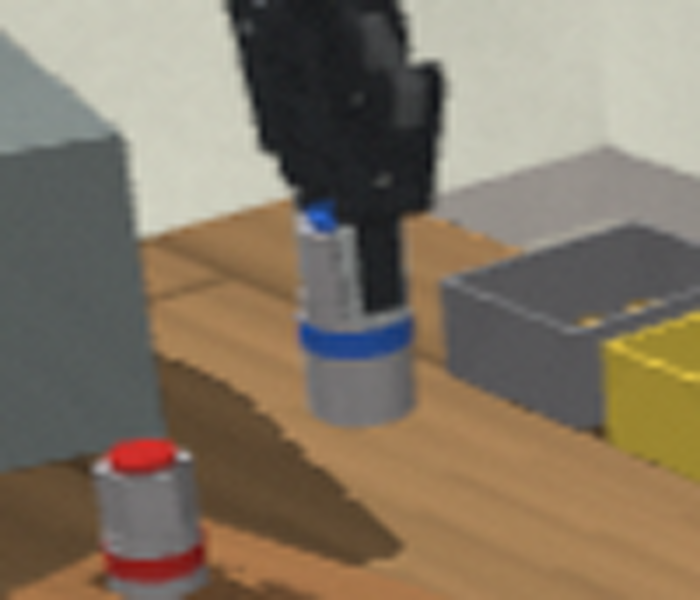

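The held socket hangs straight, within about 1 mm of the tool axis, with its foot 39 mm below the TCP. The red socket is untouched. Next I go to a pre-insertion pose on the nipple axis.

```bash
cat > ins.py <<'E'
from p import *
F=np.array([.6256,-.024,.056]);b=np.radians(5.3);n=np.array([-np.sin(.42)*np.cos(b),-np.sin(.42)*np.sin(b),np.cos(.42)])
G=.0395
R=Rt(95.3,.42)
def rep(zf): # zf: socket face height along nipple
    s=r.state();p=np.array(s["tool_pos"]);w=p-F;a=w@n;print("face z",round(a-G,4),"lateral block x,y",np.round([w@R[:,0],w@R[:,1]],4),"force along n",round(np.array(s["wrist_force"])@n,1),"F",np.round(s["wrist_force"],1))
    plan(F+n*(zf+G),R)
    return a
if __name__=="__main__": rep(float(sys.argv[1]))
E
python3 ins.py .068
```

```text
face z 0.0818 lateral block x,y [-0.0205  0.2174] force along n -2.5 F [ 0.3 -1.  -2.7]
t 11.12 tcp [0.5749 0.1897 0.1751] zaxis [-0.005  0.001 -1.   ] close 76.6 q [0.32 0.4  0.08 1.25 0.   0.55] gw 0.387
shift [-0.95 -3.5   0.35] turn [-0.39 -2.41 -1.84] rows>= 4
```

>>> move_arm --steps '[{"ax": 0,"ay": 0,"az": 0,"dx": -0.24,"dy": -0.88,"dz": 0,"fingers": -1},{"ax": 0,"ay": 0,"az": 0,"dx": -0.24,"dy": -0.88,"dz": 0,"fingers": -1},{"ax": 0,"ay": 0,"az": 0,"dx": -0.24,"dy": -0.88,"dz": 0,"fingers": -1},{"ax": 0,"ay": 0,"az": 0,"dx": -0.24,"dy": -0.88,"dz": 0,"fingers": -1}]'

```text
time: 11.62
tool_pos: [0.5818, -0.0305, 0.1741]
eef_rot: [-3.142, -0.006, 2.909]
wrist_force: [-0.4, 0.2, -0.8]
gripper_width: 0.389
finger_force: 61.3
```

>>> move_arm --steps '[{"ax": -0.13,"ay": -0.8,"az": -0.61,"dx": 0,"dy": 0,"dz": 0,"fingers": -1},{"ax": -0.13,"ay": -0.8,"az": -0.61,"dx": 0,"dy": 0,"dz": 0,"fingers": -1},{"ax": -0.13,"ay": -0.8,"az": -0.61,"dx": 0,"dy": 0,"dz": 0,"fingers": -1},{"ax": 0,"ay": 0,"az": 0,"dx": 0,"dy": 0,"dz": 0,"fingers": -1}]'

```text
time: 12.12
tool_pos: [0.5775, -0.029, 0.1722]
eef_rot: [3.139, 0.412, -3.054]
wrist_force: [-0.1, -0.9, -1.9]
gripper_width: 0.387
finger_force: 61.4
```

```bash
python3 ins.py .052
```

```text
face z 0.0863 lateral block x,y [-0.0032 -0.0005] force along n -1.6 F [-0.1 -0.9 -1.9]
t 12.12 tcp [ 0.5775 -0.029   0.1722] zaxis [ 0.398  0.038 -0.916] close 95.1 q [-0.09  0.09 -0.46  0.62  0.07 -0.16] gw 0.387
shift [0.05 0.01 0.57] turn [ 0.01 -0.05 -0.02] rows>= 1
```

>>> move_arm --steps '[{"ax": 0,"ay": -0.05,"az": -0.02,"dx": 0.05,"dy": 0.01,"dz": 0.57,"fingers": -1},{"ax": 0,"ay": 0,"az": 0,"dx": 0,"dy": 0,"dz": 0,"fingers": -1}]'

```text
time: 12.38
tool_pos: [0.5937, -0.027, 0.1411]
eef_rot: [3.14, 0.421, -3.05]
wrist_force: [-0.7, -0.2, -2.0]
gripper_width: 0.388
finger_force: 61.4
```

```bash
cat > v.py <<'E'
from ins import *
from scipy.optimize import least_squares
s=rep(.052);tcp=np.array(r.state()["tool_pos"]);st=r.state();Rc=Ro.from_euler("xyz",st["eef_rot"]).as_matrix()
out=[]
for nme in("side","top"):
    im,d,K,T=get(nme);P=cloud(d,K,T);P[d<=0]=9;P[...,2]-=.0013 if nme=="top" else -.0007
    w=(P-tcp)@Rc   # tool frame
    hs=cv2.cvtColor(im,cv2.COLOR_RGB2HSV).astype(int)
    m=(np.hypot(w[...,0],w[...,1])<.027)&(w[...,2]>.004)&(w[...,2]<.037);Q=w[m]
    if nme=="side":
        def f(x):
            a=np.array([x[2],x[3],1]);a/=np.linalg.norm(a);return np.linalg.norm(np.cross(Q-[x[0],x[1],.02],a),axis=1)-.019
        o=least_squares(f,[0,0,0,0],loss="soft_l1",f_scale=.001);print(nme,m.sum(),"axis in tool (off at z20, tilt)",o.x.round(4),np.abs(o.fun).mean().round(4))
        # collar: lying on cylinder radius 17 around nipple axis
    N=(P-F)@R; q=(hs[...,0]>98)&(hs[...,0]<124)&(hs[...,1]>110)&(np.hypot(N[...,0],N[...,1])<.03)&(-N[...,2]<.03)&(-N[...,2]>-.01)
    if q.sum():print(nme,"collar",q.sum(),(N[q].mean(0)*[1,1,-1]).round(4),(N[q].min(0)).round(4),(N[q].max(0)).round(4))
    for nm,p in dict(tip=F+n*.04,foot=tcp+Rc[:,2]*G,coll=F+n*.02).items():print(nm,proj(p,K,T)[0].round(1),end=" ")
    print()
    u,v=proj(F+n*.045,K,T)[0].astype(int);out.append(cv2.resize(im[v-30:v+30,u-20:u+20],(400,600),interpolation=cv2.INTER_CUBIC))
cv2.imwrite("pics/pre.png",np.hstack(out)[...,::-1])
E
python3 v.py
```

```text
face z 0.0512 lateral block x,y [-0.0054 -0.    ] force along n -1.5 F [-0.7 -0.2 -2. ]
t 12.38 tcp [ 0.5937 -0.027   0.1411] zaxis [ 0.407  0.039 -0.912] close 95.3 q [-0.08  0.14 -0.49  0.52  0.07 -0.16] gw 0.388
shift [ 0.09  0.   -0.01] turn [ 0.    0.01 -0.  ] rows>= 1
side 182 axis in tool (off at z20, tilt) [ 0.0007  0.0011 -0.0133  0.0484] 0.0007
side collar 71 [ 0.0043 -0.0042  0.0193] [-0.016  -0.015  -0.0228] [ 0.0159  0.017  -0.0152]
tip [343.6 221.9] foot [343.7 216.9] coll [346.  227.8] 
tip [314.5 211.5] foot [314.5 209.6] coll [314.5 210.2]
```

View pics/pre.png

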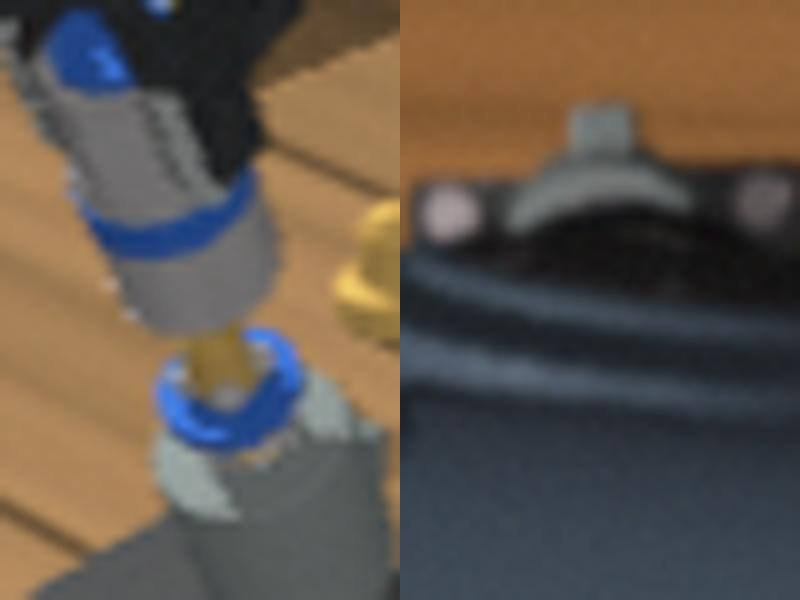

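The tip projects at (343.6,221.9) in side, which matches what I saw. The socket foot sits above the tip, parallel to it in the image. I correct 5 mm along tool x and take out half the measured grip tilt.

>>> move_arm --steps '[{"ax": 0.14,"ay": 0,"az": 0,"dx": 0.09,"dy": -0.02,"dz": 0,"fingers": -1},{"ax": 0,"ay": 0,"az": 0,"dx": 0,"dy": 0,"dz": 0,"fingers": -1},{"ax": 0,"ay": 0,"az": 0,"dx": 0,"dy": 0,"dz": 0,"fingers": -1}]'

```text
time: 12.85
tool_pos: [0.5893, -0.0287, 0.1418]
eef_rot: [-3.117, 0.429, -3.047]
wrist_force: [1.5, -1.2, -2.9]
gripper_width: 0.389
finger_force: 61.4
```

```bash
python3 v.py
```

```text
face z 0.0537 lateral block x,y [-0.0016 -0.0013] force along n -3.2 F [ 1.5 -1.2 -2.9]
t 12.85 tcp [ 0.5893 -0.0287  0.1418] zaxis [ 0.416  0.014 -0.909] close 94.8 q [-0.07  0.13 -0.51  0.51  0.04 -0.15] gw 0.389
shift [0.03 0.02 0.03] turn [-0.14  0.05  0.01] rows>= 1
side 182 axis in tool (off at z20, tilt) [ 0.0005  0.0011 -0.0265  0.0531] 0.0007
side collar 70 [ 0.0046 -0.0042  0.019 ] [-0.0166 -0.0152 -0.0235] [ 0.016   0.0164 -0.0138]
tip [343.6 221.9] foot [343.3 217.5] coll [346.  227.8] 
top collar 13 [-0.0155  0.0043  0.0158] [-0.0178 -0.0041 -0.0232] [-0.0109  0.0111  0.0034]
tip [314.5 211.5] foot [315.6 211.4] coll [314.5 210.2]
```

>>> move_arm --steps '[{"ax": 0,"ay": 0.04,"az": 0,"dx": 0.03,"dy": 0,"dz": 0,"fingers": -1},{"ax": 0,"ay": 0,"az": 0,"dx": 0,"dy": 0,"dz": 0.1,"fingers": -1},{"ax": 0,"ay": 0,"az": 0,"dx": 0,"dy": 0,"dz": 0.15,"fingers": -1},{"ax": 0,"ay": 0,"az": 0,"dx": 0,"dy": 0,"dz": 0.15,"fingers": -1},{"ax": 0,"ay": 0,"az": 0,"dx": 0,"dy": 0,"dz": 0,"fingers": -1}]'

```text
time: 13.58
tool_pos: [0.5981, -0.0277, 0.1177]
eef_rot: [-3.119, 0.422, -3.047]
wrist_force: [1.5, 3.6, -1.7]
gripper_width: 0.388
finger_force: 61.5
```

```bash
python3 ins.py .008
```

```text
face z 0.0282 lateral block x,y [ 0.0001 -0.0012] force along n -2.2 F [ 1.5  3.6 -1.7]
t 13.57 tcp [ 0.5981 -0.0277  0.1177] zaxis [ 0.409  0.016 -0.912] close 94.9 q [-0.07  0.17 -0.53  0.45  0.04 -0.15] gw 0.388
shift [-0.    0.03  0.34] turn [-0.13  0.01  0.01] rows>= 1
```

>>> move_arm --steps '[{"ax": 0,"ay": 0,"az": 0,"dx": 0,"dy": 0.02,"dz": 0.04,"fingers": -1},{"ax": 0,"ay": 0,"az": 0,"dx": 0,"dy": 0,"dz": 0.06,"fingers": -1},{"ax": 0,"ay": 0,"az": 0,"dx": 0,"dy": 0,"dz": 0,"fingers": -1}]'

```text
time: 13.95
tool_pos: [0.6002, -0.0267, 0.1131]
eef_rot: [-3.118, 0.422, -3.047]
wrist_force: [1.0, 5.2, -0.1]
gripper_width: 0.388
finger_force: 62.0
```

```bash
python3 ins.py .008
```

```text
face z 0.023 lateral block x,y [ 0.     -0.0004] force along n -0.7 F [ 1.   5.2 -0.1]
t 13.95 tcp [ 0.6002 -0.0267  0.1131] zaxis [ 0.41   0.015 -0.912] close 94.9 q [-0.07  0.18 -0.53  0.44  0.04 -0.15] gw 0.388
shift [0.   0.01 0.25] turn [-0.13  0.01  0.01] rows>= 1
```

>>> move_arm --steps '[{"ax": -0.13,"ay": 0,"az": 0,"dx": 0,"dy": 0.02,"dz": 0,"fingers": -1},{"ax": 0,"ay": 0,"az": 0,"dx": 0,"dy": 0,"dz": 0,"fingers": -1}]'

```text
time: 14.2
tool_pos: [0.6002, -0.0265, 0.1134]
eef_rot: [-3.14, 0.422, -3.048]
wrist_force: [1.7, 2.1, 2.0]
gripper_width: 0.384
finger_force: 61.8
```

```bash
python3 ins.py .008
```

```text
face z 0.0233 lateral block x,y [-0.0001 -0.0001] force along n 1.1 F [1.7 2.1 2. ]
t 14.2 tcp [ 0.6002 -0.0265  0.1134] zaxis [ 0.408  0.037 -0.912] close 95.3 q [-0.08  0.18 -0.53  0.45  0.07 -0.16] gw 0.384
shift [0.   0.   0.26] turn [-0.01  0.01  0.01] rows>= 1
```

Side force is down. I keep pushing.

>>> move_arm --steps '[{"ax": 0,"ay": 0,"az": 0,"dx": 0,"dy": 0.01,"dz": 0.06,"fingers": -1},{"ax": 0,"ay": 0,"az": 0,"dx": 0,"dy": 0,"dz": 0.06,"fingers": -1},{"ax": 0,"ay": 0,"az": 0,"dx": 0,"dy": 0,"dz": 0,"fingers": -1}]'

```text
time: 14.58
tool_pos: [0.6033, -0.0257, 0.1063]
eef_rot: [-3.139, 0.422, -3.048]
wrist_force: [6.4, 1.6, -3.3]
gripper_width: 0.389
finger_force: 61.1
```

```bash
python3 ins.py .008
```

```text
face z 0.0156 lateral block x,y [-0.0001  0.0003] force along n -5.6 F [ 6.4  1.6 -3.3]
t 14.57 tcp [ 0.6033 -0.0257  0.1063] zaxis [ 0.408  0.036 -0.912] close 95.3 q [-0.08  0.19 -0.53  0.43  0.07 -0.16] gw 0.389
shift [ 0.   -0.01  0.13] turn [-0.01  0.01  0.01] rows>= 1
```

>>> move_arm --steps '[{"ax": 0,"ay": 0,"az": 0,"dx": -0.02,"dy": 0,"dz": 0.05,"fingers": -1},{"ax": 0,"ay": 0,"az": 0,"dx": 0,"dy": 0,"dz": 0.05,"fingers": -1},{"ax": 0,"ay": 0,"az": 0,"dx": 0,"dy": 0,"dz": 0,"fingers": -1}]'

```text
time: 14.95
tool_pos: [0.6058, -0.0255, 0.1014]
eef_rot: [-3.139, 0.421, -3.048]
wrist_force: [-4.4, -1.3, 7.4]
gripper_width: 0.387
finger_force: 62.5
```

```bash
python3 ins.py .008
```

```text
face z 0.01 lateral block x,y [-0.0004  0.0003] force along n 8.6 F [-4.4 -1.3  7.4]
t 14.95 tcp [ 0.6058 -0.0255  0.1014] zaxis [ 0.407  0.035 -0.913] close 95.3 q [-0.08  0.2  -0.53  0.42  0.07 -0.15] gw 0.387
shift [ 0.01 -0.01  0.03] turn [-0.01  0.    0.01] rows>= 1
```

>>> move_arm --steps '[{"ax": 0,"ay": 0,"az": 0,"dx": 0,"dy": 0,"dz": 0.03,"fingers": -1},{"ax": 0,"ay": 0,"az": 0,"dx": 0,"dy": 0,"dz": 0.02,"fingers": -1},{"ax": 0,"ay": 0,"az": 0,"dx": 0,"dy": 0,"dz": 0,"fingers": -1}]'

```text
time: 15.32
tool_pos: [0.6068, -0.0254, 0.0996]
eef_rot: [-3.139, 0.422, -3.048]
wrist_force: [-11.6, -0.2, 17.7]
gripper_width: 0.384
finger_force: 63.6
```

```bash
python3 ins.py .008
```

```text
face z 0.008 lateral block x,y [-0.0006  0.0003] force along n 20.9 F [-11.6  -0.2  17.7]
t 15.32 tcp [ 0.6068 -0.0254  0.0996] zaxis [ 0.408  0.035 -0.912] close 95.3 q [-0.08  0.21 -0.53  0.41  0.07 -0.15] gw 0.384
shift [ 0.01 -0.01  0.  ] turn [-0.01  0.01  0.01] rows>= 1
```

The push jumped to 21 N at face z 8 mm, so the collar is on its stop. I let it settle and check by eye.

>>> move_arm --steps '[{"ax": 0,"ay": 0,"az": 0,"dx": 0,"dy": 0,"dz": 0.01,"fingers": -1},{"ax": 0,"ay": 0,"az": 0,"dx": 0,"dy": 0,"dz": 0,"fingers": -1},{"ax": 0,"ay": 0,"az": 0,"dx": 0,"dy": 0,"dz": 0,"fingers": -1},{"ax": 0,"ay": 0,"az": 0,"dx": 0,"dy": 0,"dz": 0,"fingers": -1}]'

```text
time: 15.82
tool_pos: [0.607, -0.0254, 0.0996]
eef_rot: [-3.139, 0.422, -3.048]
wrist_force: [-15.4, -0.7, 24.4]
gripper_width: 0.386
finger_force: 64.6
```

```bash
python3 v.py; python3 ins.py .008 | head -1; python3 -c "
from h import *
im=get('side')[0];cv2.imwrite('pics/fin.png',cv2.resize(im[150:300,220:420],(800,600),interpolation=cv2.INTER_CUBIC)[...,::-1])"
```

```text
face z 0.0079 lateral block x,y [-0.0007  0.0003] force along n 28.5 F [-15.4  -0.7  24.4]
t 15.82 tcp [ 0.607  -0.0254  0.0996] zaxis [ 0.408  0.035 -0.912] close 95.3 q [-0.08  0.21 -0.53  0.41  0.07 -0.15] gw 0.386
shift [ 0.01 -0.01 -0.73] turn [-0.02  0.01  0.01] rows>= 1
side 165 axis in tool (off at z20, tilt) [ 0.0008  0.001  -0.0159  0.0599] 0.0007
side collar 11 [ 0.0093 -0.0095  0.0044] [-0.0007 -0.0155 -0.01  ] [ 0.0165 -0.0011 -0.0016]
tip [343.6 221.9] foot [347.6 230.9] coll [346.  227.8] 
tip [314.5 211.5] foot [314.3 209.1] coll [314.5 210.2] 
face z 0.0079 lateral block x,y [-0.0007  0.0003] force along n 29.7 F [-16.3  -0.3  25.2]
```

View pics/fin.png

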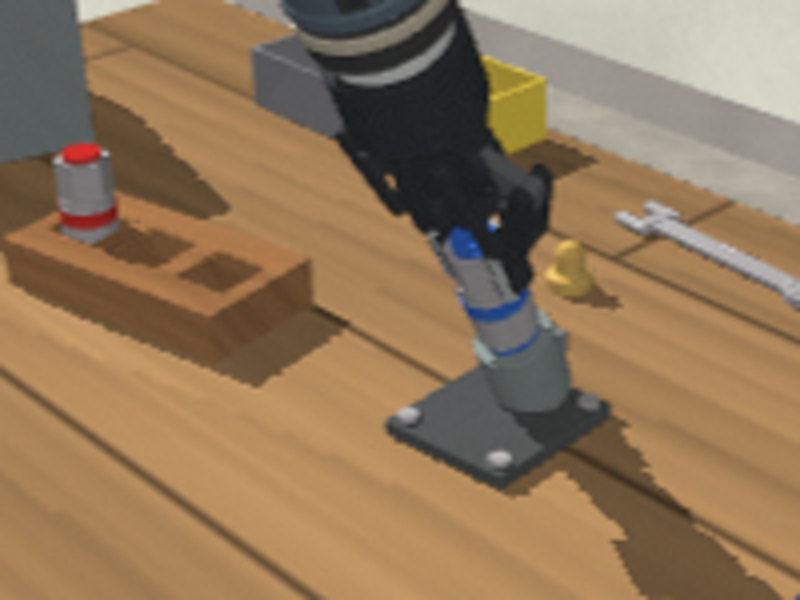

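The socket sits squarely on the nipple. Only a thin blue edge of the collar shows at its foot (515,345). The red socket and the plug are where they were. Handing in.

```bash
python3 -c "
from workcell import r
print(r.hand_in()); print(r.state()['wrist_force'])"
```

```text
the job is handed in; nothing more can be done
None
the job is handed in; nothing more can be done
```

I handed the job in at about 16 s of the 66 s allowed. Both caps are released in their own trays, and the blue socket is gripped and held down on the nipple with the collar at its stop (about 29 N push, face at 8 mm); no verdict came back.

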